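Turn and hold the spectrometer's interlock key

ROBOT

A 7-joint arm with a two-finger parallel gripper is mounted at the origin on the work surface. World frame = base frame: x ahead of the robot, y to its left, z up, the work surface at z = 0. Lengths are in mm, angles in rad, forces in N, time in s.
With the tool pointing down it reaches from about 400 to 900 mm from the base axis. Payload 5.6 kg.
Tool frame: the origin (TCP) lies midway between the tips of the shut fingers; the grasp point (between the pads) lies 19 mm behind it; z points along the fingers, y is the line along which they close (so a half turn about z gives the same grasp; the last joint's range is limited). The gripper opens to 92 mm and grips with 3 to 60 N. Pads are 20 mm wide; open, the fingers measure 128 mm over their backs; the gripper's body (75 mm by 189 mm) begins 69 mm behind the grasp point.
Start: joints at [1.27, 0.468, -0.012, 1.603, 0.006, 1.071, -0.056], TCP at [165.677, -628.538, 214.592] pointing down, gripper open.
Joint ranges: [-2.53, 2.53], [-0.31, 2.02], [-1.57, 1.55], [0.28, 2.44], [-1.29, 4.43], [0.15, 1.84], [-2.92, 2.92]. Speed limits (rad/s): [2.57, 2.57, 3.14, 3.14, 3.14, 3.14, 3.14].

INTERFACE

Orientations are given as a rotation vector (axis times angle).
In Python, from cell import robot, grip, kin, viewer gives the robot as it stands. Calls block until the motion is done:
- robot.movep(position, orientation): joint-space move of the TCP to a pose.
- robot.servo_line(position, feed=150, rotation=None): straight line of the TCP; rotation=None keeps the orientation; feed is the mean speed in mm/s.
- robot.goto_joints(angles): joint-space move.
- grip(opening, newtons=None): opening from 0.0 (shut) to 1.0 (fully open); newtons is the grip in N (None keeps the last); returns when the fingers have stopped.
- robot.hold(seconds).
- kin.ik(position, orientation): joint angles nearest the present ones, or None.
- robot.observe(): the state.
- viewer.read_camera(name): name is "scene" or "top"; returns the picture (420x560x3 uint8, red, green, blue); there is no depth.
- viewer.camera_info(name): a dict with "camera_matrix" (3x3 intrinsics, pixels), "R" (3x3) and "t" (3): a world point X has camera coordinates R X + t. Camera axes: x right, y down, z forward; pixel columns grow to the right and rows downward; lengths in mm; the calibration is good to about 2 mm. A picture is of the moment at which its call begins. camera_info takes no time and is no camera call.
A pose or a line that the arm cannot do raises robot.IKError and nothing moves.
- robot.job_done(): hands the job in; it is judged then, once.
Trained networks look in the newest picture that a camera, given by its name, has taken for a name from the list of things; names that differ only in an ending like _2 or _b are one class to them, and where a whole thing is asked for, a point or a joint stands for the part that bears it (a point fixed in the world has none). Each returns a list of dicts, best first, with "confidence" (0 to 1); they miss things now and then, are a little off and sometimes report something else, mostly with a low value. They report only what shows in the picture. A call takes as long as a camera call. They do not tell look-alikes from the thing itself.
- viewer.silhouettes(name, camera): "mask" (420x560 bool, what is visible of it).
- viewer.pinpoint(name, camera): "at" ([x, y, z] in mm, in the coordinates of the camera as it stood for that picture, good to about 4 mm: a listed point, or the origin of a listed thing).
The state is a dict: "t": time; "joints": joint angles; "joint_velocities": joint speeds; "joint_torque": joint torques, N m; "tcp_pos": TCP position; "tcp_rot": TCP orientation; "contact_force": force on the tool from outside, world axes, zero at the start; "wrist_torque": the same for the moment, N m; "grip_width": opening from 0.0 (shut) to 1.0 (fully open); "grip_force": force on a finger pad.
Only numpy, scipy, OpenCV 4.12 (cv2) and the standard library are available. Lean on these libraries where they do the work, as an engineer would, in place of code of your own. Each camera call takes 0.05 s, during which the arm holds its last target. There are 200 camera calls.

TASK

Take the flat-bladed key (not the round-barrelled one) up and off its hook, push it straight down into the slot of the key switch on the grey box, past the sticky pins until its shoulder sits fully home, and only then turn it clockwise (seen from above) a quarter turn to the stop. The switch springs back, so finish while still gripping the key and holding it turned against the stop; leave the other key on its hook and everything else on the bench where it is.

Things in the scene. Friction and masses are not known exactly. Their poses are not given: they have to be found in the camera images.
- key_grip (a point): Flat-bladed steel key hanging blade down on a peg (80 to 170 g); point at the centre of its bow. z up the key, y across the bow, x through it along the peg. Bow 40 mm wide (y), 12 mm thick (x); flat upright sides from 20 mm below to 18 mm above the point; gabled top 29 mm above. Neck below it 26 x 12 mm. Blade tip 62 mm below the point. Same either way round
- key_roof (a point): Apex of the gabled roof of the window in that key's bow, 20 mm above key_grip; the roof rests on the peg. Window 26 mm wide, through the bow along x, its sill 10 mm below key_grip. Raised 13 to 22 mm the key clears the peg's upturned end and slides off along the peg
- key_shoulder (a point): Underside of that key's neck where the blade begins, on its axis, 32 mm below key_grip, same axes. Blade 20 mm wide (y), 6 mm thick (x), 30 mm long, its last 6 mm a wedge. When fully home this point is at lock_mouth
- lock_mouth (a point): Centre of the key slot, on the level top of the key switch 106 mm above the bench: steel plug 52 mm across in an aluminium boss 72 mm across, 36 mm above the fixed grey box (150 x 200 x 70 mm). Axes are the box's and do not turn with the plug: z up, y along the slot at rest. Slot 21.6 x 7.6 mm, chamfered 2.5 mm, 36 mm deep
- lock_pins (a point): Inside the slot, 17 mm below lock_mouth, midway between two sticky spring pins that reach in from its broad sides 13 and 21 mm down. Pushing the blade past takes roughly 4 to 18 N, then it stops hard when home; small yaw wiggles ease it. Once past, nothing pushes the key out
- lock (a joint): Plug angle: 0 at rest, grows clockwise seen from above, stop at 1.57. A spring turns it back when let go (0.02 N m at rest, 0.09 N m at the stop). The blade has about 0.1 rad of play and may twist in the fingers, so the hand turns 0.1 to 0.3 rad more than the plug
- stand: Fixed key stand, origin on the bench under its crossbar (top of bar 211 mm high). Two level pegs 6 mm thick, axis 200 mm high, 60 mm to either side (own y), point along own -x to x = -55 mm, then bend up to end at x = -60 mm, top 12 mm above the peg's axis. Keys hang near x = -36 mm, either key on either peg
- other_key_grip (a point): Centre of the bow of the other key, on the other peg: same bow, but a round 13 mm barrel with a small bit. To be left there
- brush: Wooden brush lying to the right of stand and box; leave alone. Origin at its underside
- sample_a: Steel sample disc, 40 mm across, 25 mm high, between stand and box; leave alone. Origin at its underside
- sample_b: Aluminium sample disc, 36 mm across, 14 mm high, between stand and box; leave alone. Origin at its underside
- cutter: Black knife, 150 mm long, lying beyond them; leave alone. Origin at its underside
- blower: Black squeeze bottle, 60 mm across, 150 mm high, to the left of stand and box; leave alone. Origin at its underside
Mind the look-alikes: they are no part of the job. Leave any orange or yellow look-alike of the stand alone.

How it is judged (in metres and radians):
On the way, in this order (a step that is already met when the one before it is completed fails the run):
1. the flat-bladed key is lifted off its peg and carried by the fingers (contact force between key and the fingers above 1 N and contact force between key and stand below 0.05 N and distance of key_grip from where it was at the start of the episode above 0.06 m), for 0.2 s.
2. the key is fully home in the switch, not yet turned (horizontal distance between key_shoulder and lock_mouth below 0.005 m and z of key_shoulder in the frame of lock_mouth below 0.003 m and angle between key_shoulder's own z axis and vertical below 0.12 rad and value of joint lock below 0.3 rad), for 0.1 s.
At the end, for the whole second after the job is handed in: The key's shoulder is home on the switch's mouth (within 3 mm in height, 5 mm sideways, tilted less than 0.12 rad), the fingers still grip it, the switch is turned at least 1.3 rad and steady through the last second, and the other key and the things on the bench are within 30 mm of where they were (horizontal distance between key_shoulder and lock_mouth below 0.005 m and z of key_shoulder in the frame of lock_mouth below 0.003 m and angle between key_shoulder's own z axis and vertical below 0.12 rad and contact force between key and the fingers above 1 N and value of joint lock above 1.3 rad and velocity of joint lock between -0.2 and 0.2 rad/s and distance of each of other_key_grip, brush, sample_a, sample_b, cutter, blower from where it was at the start of the episode below 0.03 m); the arm keeps its last pose, push and grip.
It fails at once if the switch is forced round before the key is fully home (value of joint lock above 0.4 rad and z of key_shoulder in the frame of lock_mouth above 0.006 m).
It fails at once if the other key or a thing on the bench is disturbed (distance of any of other_key_grip, brush, sample_a, sample_b, cutter, blower from where it was at the start of the episode above 0.04 m).
It also fails if it takes over 58 s, if anything falls off the work surface, if the arm or the gripper's body presses on something with over 40 N, if the wrist force passes 120 N, or if a joint passes its speed limit or range.

## Working session

There is one attempt and no reset: what is moved stays moved. The work goes in short steps, each a Python script; the robot and the scene stay as the last script left them, time stands still between calls to the robot, and variables do not carry over. Pictures are saved under pics/ and viewed, at most 10 in all, crops included, and the job is handed in when it is done.

```bash
ls; mkdir -p pics
cat > h.py <<'E'
import numpy as np, cv2
from cell import robot, grip, kin, viewer
from scipy.spatial.transform import Rotation as Ro
def w(name,cam):
    i=viewer.camera_info(cam);R=np.array(i["R"]);t=np.array(i["t"])
    return [(round(d["confidence"],2),np.round(R.T@(np.array(d["at"])-t),1)) for d in viewer.pinpoint(name,cam)]
def px(X,cam):
    i=viewer.camera_info(cam);c=np.array(i["camera_matrix"])@(np.array(i["R"])@np.array(X)+np.array(i["t"]));return c[:2]/c[2]
def pic(cam,f):
    a=viewer.read_camera(cam);cv2.imwrite("pics/"+f,cv2.cvtColor(a,cv2.COLOR_RGB2BGR));return a
E
python3 - <<'E'
from h import *
a=pic("scene","s0.png");b=pic("top","t0.png")
cv2.imwrite("pics/st0.png",cv2.cvtColor(cv2.resize(np.vstack([a,b]),None,fx=.71,fy=.71),cv2.COLOR_RGB2BGR))
for c in("scene","top"):
    i=viewer.camera_info(c);print(c,i["camera_matrix"][0],np.round(-np.array(i["R"]).T@i["t"]),np.round(np.array(i["R"])[2],2))
    for n in("key_grip","key_roof","key_shoulder","other_key_grip","lock_mouth","stand","sample_a","sample_b","blower","brush","cutter"):
        for q in w(n,c):print(c,n,q,np.round(px(q[1],c)))
s=robot.observe();print(s["t"],s["tcp_rot"],s["contact_force"])
E
```

```text
pics
scene [393.37788789   0.         277.55697606] [1055.   39.  965.] [-0.54 -0.06 -0.84]
scene key_grip (0.55, array([549.1, 162.2, 184.6])) [352. 215.]
scene key_roof (0.53, array([546.9, 159.6, 204.3])) [353. 210.]
scene key_shoulder (0.62, array([544.3, 165.8, 150.9])) [352. 221.]
scene key_shoulder (0.53, array([533.9, 280.1, 186.1])) [403. 214.]
scene other_key_grip (0.83, array([536.8, 278.9, 184.4])) [402. 216.]
scene lock_mouth (0.94, array([ 540.2, -222.7,  109.4])) [197. 213.]
scene stand (0.84, array([338.8, 281.1,  -0. ])) [383. 193.]
scene stand (0.78, array([5.773e+02, 2.241e+02, 2.000e-01])) [364. 263.]
scene stand (0.75, array([ 282.7, -218.6,    1.3])) [222. 163.]
scene sample_a (0.74, array([445.3,  -1.4,   2.4])) [286. 213.]
scene sample_a (0.7, array([576.6,   5.6,   2. ])) [283. 254.]
scene sample_b (0.74, array([445.3,  -1.4,   2.4])) [286. 213.]
scene sample_b (0.7, array([576.6,   5.6,   2. ])) [283. 254.]
scene blower (0.67, array([515.6, 433.3,   5.2])) [441. 250.]
scene brush (0.95, array([ 6.011e+02, -4.558e+02, -2.000e-01])) [116. 244.]
scene cutter (0
[... 647 characters left out ...]
1.]
top stand (0.38, array([ 6.052e+02, -4.570e+02,  5.000e-01])) [403. 197.]
top sample_a (0.5, array([ 5.803e+02,  4.000e-01, -1.000e-01])) [273. 203.]
top sample_a (0.48, array([448.1,  -0.7,   1.8])) [273. 240.]
top sample_b (0.5, array([ 5.803e+02,  4.000e-01, -1.000e-01])) [273. 203.]
top sample_b (0.48, array([448.1,  -0.7,   1.8])) [273. 240.]
top blower (0.55, array([ 5.146e+02,  4.354e+02, -4.000e-01])) [148. 220.]
top brush (0.9, array([ 606.8, -455. ,    1.8])) [402. 197.]
top brush (0.65, array([770.4,   1. ,   1.4])) [273. 150.]
top cutter (0.79, array([769. ,   1.5,   0.8])) [273. 150.]
1.2 [ 3.11551491e+00  4.03717065e-01 -8.81159686e-05] [-0.45418113 -0.49228925  0.44660249]
```

Run:
```python
import cv2,numpy as np
a=cv2.imread("pics/s0.png");b=cv2.imread("pics/t0.png")
A=cv2.resize(a[150:300,310:470],None,fx=2.5,fy=2.5,interpolation=2);B=cv2.resize(b[170:270,150:300],None,fx=2.6,fy=2.6,interpolation=2)
C=cv2.resize(a[150:290,150:270],None,fx=2.5,fy=2.5);D=cv2.resize(b[170:300,300:380],None,fx=2,fy=2)
o=np.zeros((600,800,3),np.uint8)
A=A[:340,:400];o[:340,:400]=A[:340];o[340:600,:390]=B[:260];o[:340,400:700]=C[:340];o[340:600,400:560]=D[:260]
cv2.imwrite("pics/c0.png",o)
```

```text
(no output)
```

View pics/s0.png

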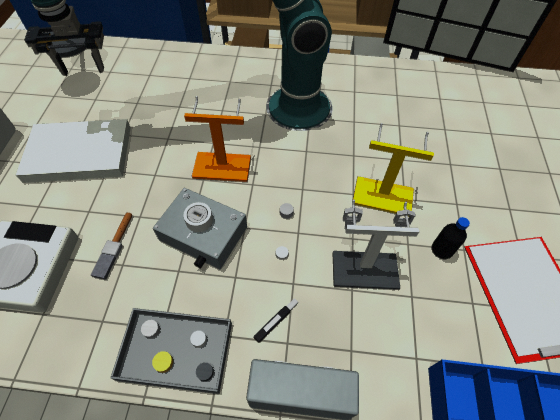

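View pics/c0.png

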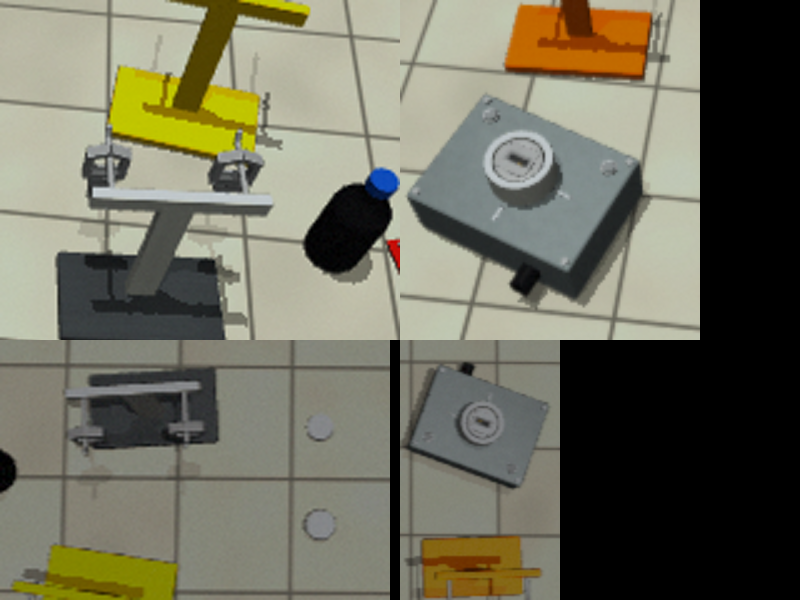

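Run:
```python
import cv2,numpy as np
a=cv2.imread("pics/s0.png");b=cv2.imread("pics/t0.png")
z=lambda i,r,c,h,w,f:cv2.resize(i[r:r+h,c:c+w],None,fx=f,fy=f,interpolation=2)
o=np.zeros((600,800,3),np.uint8)
o[:300,:400]=z(a,180,145,75,100,4)      # scene box  
o[:300,400:]=z(a,195,335,50,400//6+0 if 0 else 66,6.0)[:, :396] if 0 else cv2.resize(a[195:245,335:402+20],(400,300),interpolation=2)  # (335,195) 87x50
o[300:,:400]=z(b,178,298,75,100,4) # top box origin (298,178)
o[300:,400:]=z(b,180,170,50,400//6,6)[:300,:400] if 0 else cv2.resize(b[175:235,170:250],(400,300),interpolation=2) # 5x
cv2.imwrite("pics/c1.png",o)
```

```text
(no output)
```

View pics/c1.png

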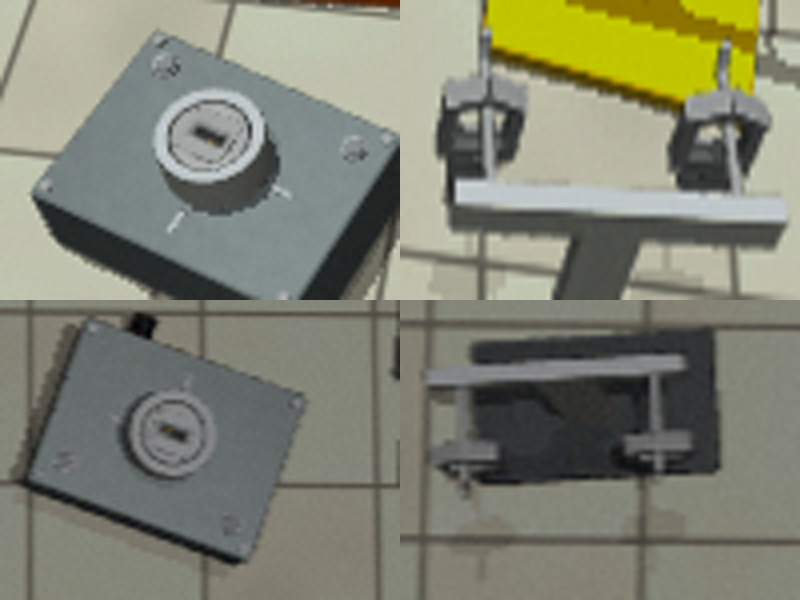

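```bash
cat >> h.py <<'E'
def back(u,cam,z):
    i=viewer.camera_info(cam);R=np.array(i["R"]);c=-R.T@np.array(i["t"])
    d=R.T@np.linalg.solve(np.array(i["camera_matrix"]),[u[0],u[1],1]);return c+d*(z-c[2])/d[2]
E
python3 - <<'E'
from h import *
T=[(320,183),(373.75,203),(304.75,223),(358,242.2)];S=[(184.5,187.5),(244.5,213.75),(153.75,228),(217.5,254.5)]
for c,P in(("top",T),("scene",S)):
    p=[back(u,c,70)[:2] for u in P];print(c,np.round(p,1),np.round(np.mean(p,0),1))
    for i,j in((0,1),(2,3),(0,2),(1,3)):
        d=p[j]-p[i];print(np.round(np.linalg.norm(d)),np.round(np.arctan2(d[1],d[0]),3))
for c,P in(("top",[(175.4,189.4),(227.6,187)]),("scene",[(347,225.3),(419,228.3)])):
    p=[back(u,c,211)[:2] for u in P];d=p[1]-p[0];print(c,np.round(p,1),np.linalg.norm(d),np.arctan2(d[1],d[0]))
a=cv2.imread("pics/s0.png");b=cv2.imread("pics/t0.png")
f=lambda i,r,c,h,w:cv2.convertScaleAbs(cv2.resize(i[r:r+h,c:c+w],(400,300),interpolation=2),alpha=1.5,beta=15)
o=np.vstack([np.hstack([f(a,203,338,30,40),f(a,203,388,30,40)]),np.hstack([f(b,195,160,45,60),f(b,195,195,45,60)])])
cv2.imwrite("pics/c2.png",o)
g=np.array([549,162,183])
for k in([547,162,182],[537,281,182]):
    for dz in(-20,-32,-62):
        for dy in(-10,0,10):print(dz,dy,np.round(px(np.array(k)+[0,dy,dz],"scene"),1),end=" ")
    print()
E
```

```text
top [[ 639.9 -158.6]
 [ 573.1 -340.3]
 [ 503.3 -107.1]
 [ 440.1 -285.6]] [ 539.1 -222.9]
194.0 -1.923
189.0 -1.911
146.0 2.781
144.0 2.752
scene [[ 437.9 -288.7]
 [ 504.2 -107.9]
 [ 575.7 -337.1]
 [ 632.  -156.2]] [ 537.4 -222.4]
193.0 1.219
189.0 1.269
146.0 -0.338
137.0 -0.361
top [[589.9 301.6]
 [598.9 140.8]] 160.99172144608866 -1.5147584583921876
scene [[594.3 146.5]
 [583.4 305.5]] 159.34162472324127 1.6393265313247471
-20 -10 [346.5 219. ] -20 0 [350.7 219.4] -20 10 [354.9 219.9] -32 -10 [345.7 221.6] -32 0 [349.9 222. ] -32 10 [354.  222.4] -62 -10 [343.9 227.8] -62 0 [347.9 228.3] -62 10 [352.  228.7] 
-20 -10 [396.5 220.4] -20 0 [400.7 220.9] -20 10 [405.  221.3] -32 -10 [395.2 223. ] -32 0 [399.4 223.4] -32 10 [403.6 223.8] -62 -10 [392.1 229.2] -62 0 [396.2 229.6] -62 10 [400.2 230. ]
```

View pics/c2.png

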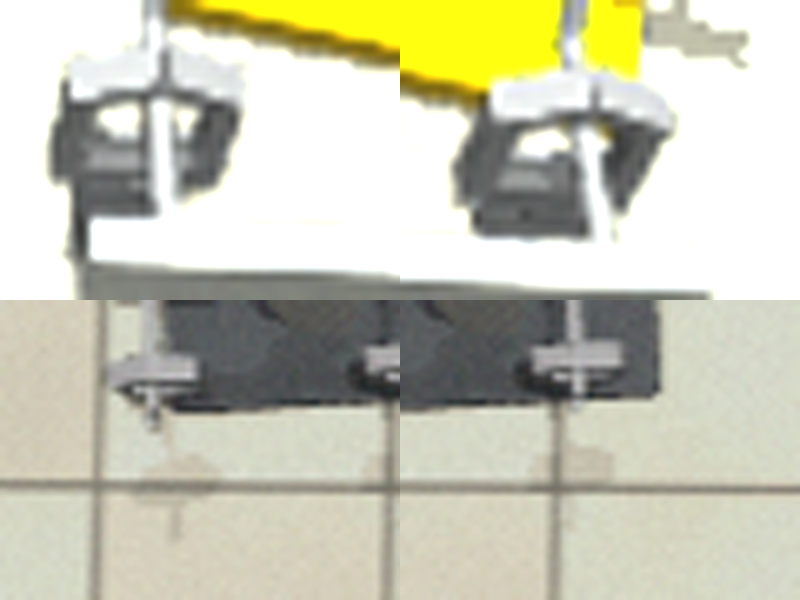

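Run:
```python
from h import *
b=np.mean([viewer.read_camera("top").astype(float) for _ in range(12)],0).astype(np.float32)
s=np.mean([viewer.read_camera("scene").astype(float) for _ in range(12)],0).astype(np.float32)
np.savez("avg.npz",b=b,s=s)
f=lambda i,r,c,h,w,lo,hi:np.clip((cv2.resize(i[r:r+h,c:c+w],(400,300),interpolation=2)-lo)*255/(hi-lo),0,255)
o=np.vstack([np.hstack([f(b,207,170,24,32,100,220),f(b,207,205,24,32,100,220)]),np.hstack([f(s,213,336,18,24,10,120),f(s,213,386,18,24,10,120)])])
cv2.imwrite("pics/c3.png",o[:,:,::-1])
def m(name,cam):
    for d in viewer.silhouettes(name,cam):
        y,x=np.where(d["mask"]);print(name,cam,round(d["confidence"],2),x.min(),x.max(),y.min(),y.max(),len(x))
for c in("scene","top"):
    for n in("key_grip","other_key_grip"):m(n,c)
```

```text
key_grip scene 0.67 342 361 207 225 211
key_grip scene 0.55 333 418 218 289 3272
other_key_grip scene 0.49 393 414 210 227 256
key_grip top 0.43 216 228 201 206 61
other_key_grip top 0.41 176 190 203 210 93[ WARN:0@12.619] global loadsave.cpp:1063 imwrite_ Unsupported depth image for selected encoder is fallbacked to CV_8U.
```

View pics/c3.png

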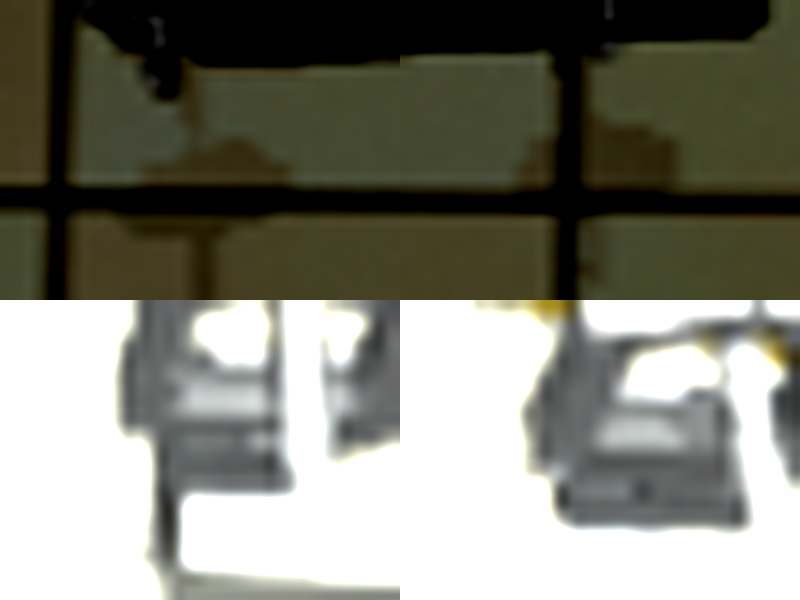

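```bash
cat >> h.py <<'E'
def rv(yaw): return (Ro.from_euler("z",yaw)*Ro.from_euler("x",np.pi)).as_rotvec()
E
python3 - <<'E'
from h import *
print(back((197.5,213.75),"scene",106),back((341,210.5),"top",106))
s=robot.observe();print(s["t"],Ro.from_rotvec(s["tcp_rot"]).as_matrix().round(2).tolist())
for k in(0,np.pi):
  for p,y in(([548.5,162,166],.066),([548.5,162,290],.066),([541,-223.5,250],-.352),([541,-223.5,119],-.352),([541,-223.5,119],-1.3),([541,-223.5,119],-2.25)):
    q=kin.ik(p,rv(y+k));print(k,p,y,None if q is None else np.round(q,2))
E
```

```text
[ 540.50341769 -222.20159124  106.        ] [ 542.05637021 -224.3758145   106.        ]
2.6 [[0.97, 0.25, -0.0], [0.25, -0.97, -0.0], [-0.0, 0.0, -1.0]]
0 [548.5, 162, 166] 0.066 [ 0.23  0.52 -0.75  1.81  0.42  0.98 -2.2 ]
0 [548.5, 162, 290] 0.066 [ 0.37  0.44 -0.95  1.67  0.37  1.23 -2.16]
0 [541, -223.5, 250] -0.352 [ 0.47  0.33 -0.17  1.72  0.06  1.09 -1.64]
0 [541, -223.5, 119] -0.352 [ 0.42  0.48 -0.11  1.84  0.07  0.83 -1.65]
0 [541, -223.5, 119] -1.3 [ 0.27  0.47  0.08  1.85 -0.05  0.82 -2.5 ]
0 [541, -223.5, 119] -2.25 [ 1.19  0.97 -1.33  1.79  1.    1.25  2.03]
3.141592653589793 [548.5, 162, 166] 0.066 [ 0.47  0.72 -1.16  1.79  0.73  1.13  0.7 ]
3.141592653589793 [548.5, 162, 290] 0.066 [ 0.48  0.52 -1.14  1.66  0.5   1.28  0.88]
3.141592653589793 [541, -223.5, 250] -0.352 [ 0.85  0.42 -0.67  1.69  0.28  1.13  1.32]
3.141592653589793 [541, -223.5, 119] -0.352 [ 0.81  0.57 -0.63  1.81  0.42  0.9   1.21]
3.141592653589793 [541, -223.5, 119] -1.3 [ 0.77  0.55 -0.58  1.81  0.38  0.89  0.29]
3.141592653589793 [541, -223.5, 119] -2.25 [ 0.63  0.51 -0.39  1.82  0.25  0.85 -0.55]
```

Run:
```python
from h import *
Y=.066+np.pi
p=np.array(robot.observe()["tcp_pos"])
robot.servo_line([p[0],p[1],380],feed=300)
grip(1.0)
robot.movep([548.5,162,330],rv(Y))
robot.servo_line([548.5,162,215],feed=200)
a=pic("scene","s1.png");b=pic("top","t1.png")
s=robot.observe();print(s["t"],s["tcp_pos"],s["contact_force"],np.round(s["joints"],2))
o=np.hstack([cv2.resize(a[150:250,300:433],(400,300),interpolation=2),cv2.resize(b[160:260,150:283],(400,300),interpolation=2)])
cv2.imwrite("pics/c4.png",o[:,:,::-1])
for c in("scene","top"):
    for n in("key_grip","other_key_grip","key_shoulder"):print(c,n,w(n,c))
```

```text
7.425 [549.38279357 162.56819935 216.59796483] [ 0.19879291 -0.2913301   0.00337831] [ 0.39  0.55 -1.    1.75  0.51  1.13  0.87]
scene key_grip [(0.66, array([550.5, 162.6, 184.3])), (0.45, array([ 537.8, -223.5,   89.2]))]
scene other_key_grip [(0.57, array([538.8, 279.8, 184.1])), (0.21, array([ 7.721e+02, -6.000e-01,  3.800e+00]))]
scene key_shoulder [(0.51, array([542.1, 162.9, 152. ]))]
top key_grip []
top other_key_grip [(0.44, array([541. , 281.6, 181.4]))]
top key_shoulder []
```

View pics/c4.png

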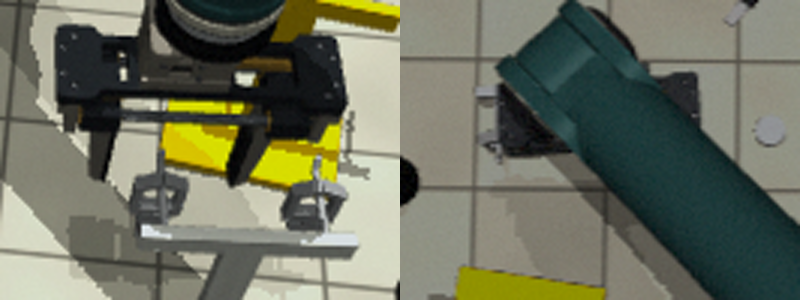

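Run:
```python
from h import *
def st(m):
    s=robot.observe();print(m,round(s["t"],2),np.round(s["tcp_pos"],1),"F",np.round(s["contact_force"],1),"M",np.round(s["wrist_torque"],2),round(s["grip_width"],3),np.round(s["grip_force"],1))
robot.hold(.3);st("above")
robot.servo_line([548.5,162,167],feed=80);robot.hold(.2);st("down")
grip(0.0,12);st("grip")
p=np.array(robot.observe()["tcp_pos"])
x=np.array([np.cos(.066),np.sin(.066),0])
robot.servo_line([548.5,162,184.5],feed=60);robot.hold(.2);st("lift")
robot.servo_line(np.array([548.5,162,184.5])-19*x,feed=60);robot.hold(.2);st("slide")
a=pic("scene","s2.png")
for n in("key_grip","key_shoulder","other_key_grip"):print(n,w(n,"scene"))
cv2.imwrite("pics/c5.png",cv2.resize(a[180:255,310:410],(800,600),interpolation=2)[:,:,::-1])
```

```text
above 8.03 [548.5 162.  215. ] F [-0.3  0.3 -0.5] M [ 0.01 -0.16 -0.01] 0.998 0.0
down 8.97 [548.8 162.1 167.5] F [ 0.1  0.6 -0.4] M [ 0.07 -0.17  0.06] 1.003 0.0
grip 9.82 [548.5 162.  167. ] F [-0.1  0.1 -0.4] M [-0.   -0.18 -0.  ] 0.434 12.0
lift 10.46 [548.3 161.8 184.2] F [ 0.4  0.3 -1.2] M [ 0.04 -0.17  0.03] 0.438 12.0
slide 11.12 [529.8 160.7 184.5] F [ 0.6  0.3 -1.9] M [ 0.05 -0.19  0.01] 0.437 12.0
key_grip [(0.72, array([526.9, 159.5, 201.8]))]
key_shoulder [(0.73, array([526.6, 164.3, 170.1]))]
other_key_grip [(0.6, array([537.5, 281. , 186.5]))]
```

View pics/c5.png

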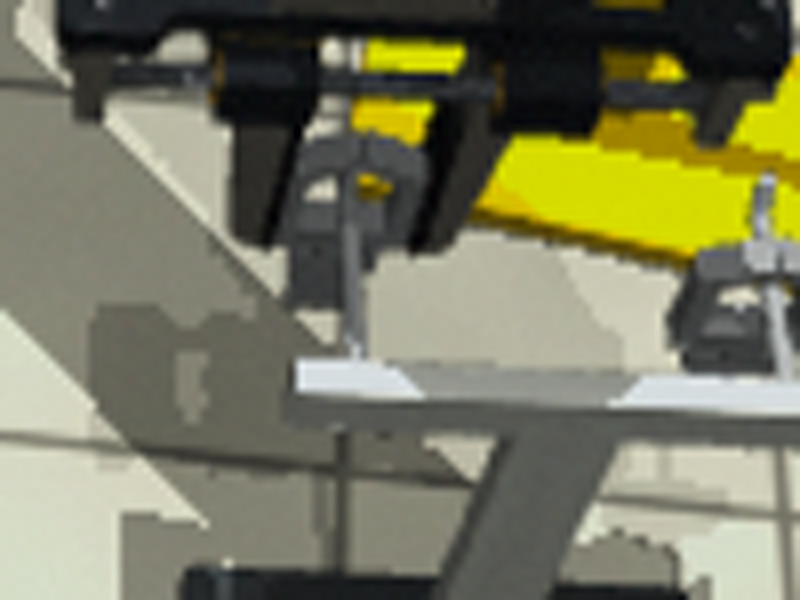

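Run:
```python
from h import *
a=cv2.cvtColor(cv2.imread("pics/s2.png"),cv2.COLOR_BGR2GRAY)
print("     ",*range(340,362))
for r in range(204,224):print(r,*[f"{v:3d}" for v in a[r,340:362]])
c=np.array([529.8-.5,160.7,203])
for dz in(-10,-20,-32,-47,-62):
    print(dz,[np.round(px(c+[-np.sin(.066)*d,d,dz],"scene"),1).tolist() for d in(-13,-10,-6.5,0,6.5,10,13)])
```

```text
340 341 342 343 344 345 346 347 348 349 350 351 352 353 354 355 356 357 358 359 360 361
204  45  46  45  44  14  20  59  61 147 180 182 182  77  82  69  66  70  70  50  40  59  58
205  45  44  44  36   8  33  59  60  83  83  94  91  67  86  79  69  83  83  45  48  60  60
206  43  44  45  18   7  45  57  67  81  82  80  82  66  83  79  83  81  83  46  54  61  60
207  44  44  46  16   4  58  61  76  83  83  83  84  59  85  83  82  83  85  52  60  60  45
208  44  44  34  14  25  59  62  71  79  79  81  80  66 107  97  82  81  83  55  59  58  39
209  49  46  34  12  43  59  60  52  54  55  54  55  66 106 106  67  67  66  62  61  61  19
210 101  76  45  27  71  72  59  59  60  56  60  59  61 105 107  62  60  62  68  69  57  15
211 188 187 152 111 186 155  66  66  66  46  58  64  65 104 109  53  62  95 127 128 124  44
212 175 186 189 190 189 155  64  60  59  59  60  59  56 102 108  62  59 152 179 180 182 142
213 101 177 189 189 189 158  66  56  57  60  61  59  52  97 110  67  74 176 180 180 181 181
214  99 101 178 188 190 156  59  60  60  58  57  58  49  96 110 119 152 178 180 179 182 182

[... 712 characters left out ...]
176 178 177 178 177 179
223 101 100  99 100  98  99 100  99 100 100  99  97 107 121 189 135 176 177 177 178 177 177
-10 [[346.8, 205.9], [348.1, 205.9], [349.6, 206.0], [352.4, 206.1], [355.1, 206.2], [356.6, 206.3], [357.9, 206.4]]
-20 [[346.2, 208.2], [347.4, 208.3], [348.9, 208.3], [351.7, 208.4], [354.4, 208.6], [355.9, 208.6], [357.2, 208.7]]
-32 [[345.4, 210.9], [346.7, 211.0], [348.1, 211.1], [350.8, 211.2], [353.6, 211.3], [355.0, 211.4], [356.3, 211.4]]
-47 [[344.5, 214.3], [345.7, 214.3], [347.2, 214.4], [349.8, 214.5], [352.5, 214.6], [354.0, 214.7], [355.2, 214.7]]
-62 [[343.6, 217.5], [344.8, 217.6], [346.2, 217.6], [348.9, 217.7], [351.5, 217.9], [352.9, 217.9], [354.2, 218.0]]
```

```bash
cat >> h.py <<'E'
def st(m):
    s=robot.observe();print(m,round(s["t"],2),np.round(s["tcp_pos"],1),"F",np.round(s["contact_force"],1),"M",np.round(s["wrist_torque"],2),round(s["grip_width"],3),np.round(s["grip_force"],1));return s
Y0=np.pi-.352
E
python3 - <<'E'
from h import *
x=np.array([np.cos(.066),np.sin(.066),0])
p=np.array([548.5,162,184.5])
robot.servo_line(p-75*x,feed=90);st("off")
grip(0.0,45);st("g")
robot.servo_line(p-75*x+[0,0,130],feed=200);st("up")
robot.movep([541,-223.5,260],rv(Y0))
robot.servo_line([541,-223.5,162],feed=150);robot.hold(.3);st("hover")
a=pic("scene","s3.png");pic("top","t3.png")
for c in("scene","top"):
    for n in("key_grip","key_shoulder","key_roof","lock_mouth","lock_pins","other_key_grip"):print(c,n,w(n,c))
cv2.imwrite("pics/c6.png",cv2.resize(a[160:250,140:260],(800,600),interpolation=2)[:,:,::-1])
E
```

```text
off 12.1 [474.3 156.9 184.7] F [ 1.   0.4 -2.3] M [ 0.03 -0.18  0.01] 0.432 12.0
g 12.32 [474.1 157.1 184.5] F [ 0.2  0.1 -1.8] M [ 0.13 -0.14 -0.03] 0.429 45.0
up 13.12 [473.1 156.5 313.5] F [ 0.5 -0.1 -2.3] M [-0.03 -0.1   0.04] 0.431 45.0
hover 15.67 [ 541.3 -223.7  162.7] F [ 0.7 -0.3 -2.3] M [-0.01 -0.13  0.  ] 0.433 45.0
scene key_grip [(0.47, array([ 542. , -224.6,  177.5]))]
scene key_shoulder [(0.72, array([ 535.7, -224.2,  147.8]))]
scene key_roof [(0.68, array([ 541.4, -222.1,  200.3]))]
scene lock_mouth [(0.75, array([ 538.1, -225.9,  110.8]))]
scene lock_pins [(0.56, array([ 540.2, -224.4,   88.6]))]
scene other_key_grip []
top key_grip []
top key_shoulder []
top key_roof []
top lock_mouth [(0.78, array([ 542.3, -224.6,  106.6])), (0.62, array([ 538.4, -228.9,   89.2]))]
top lock_pins [(0.78, array([ 541.7, -227.2,   87.2])), (0.37, array([ 605. , -454.9,    4.1])), (0.16, array([ 541.5, -227. ,  104.3]))]
top other_key_grip [(0.47, array([544.7, 281.1, 181.6]))]
```

View pics/c6.png

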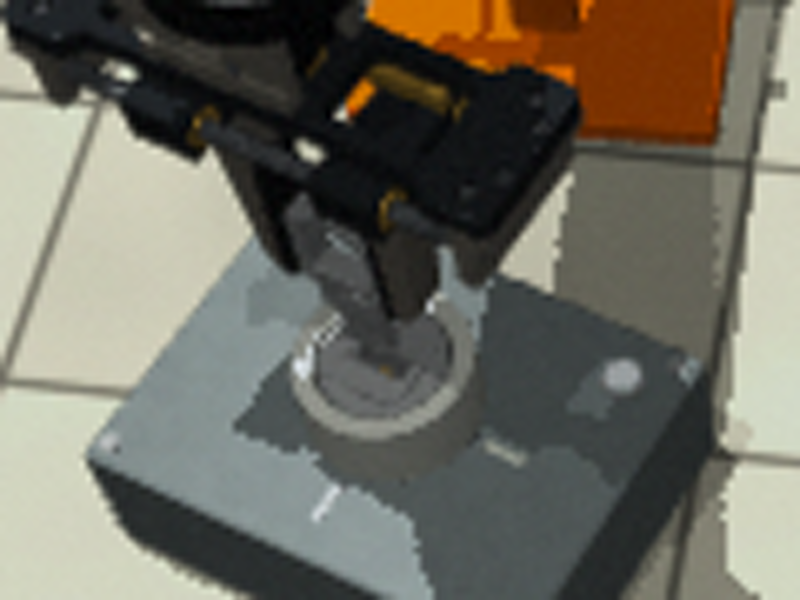

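Run:
```python
from h import *
z=156.;s=None
while z>134:
    z-=1.5
    robot.servo_line([541,-224,z],feed=40)
    s=robot.observe();f=s["contact_force"]
    print(z,np.round(s["tcp_pos"],1),np.round(f,1),np.round(s["wrist_torque"],2))
    if f[2]>4 or np.hypot(f[0],f[1])>6:break
st("end")
```

```text
154.5 [ 540.7 -223.9  154. ] [-0.5  0.  -1.1] [ 0.06 -0.16  0.  ]
153.0 [ 541. -224.  153.] [ 0.8  0.  -1.2] [ 0.01 -0.18 -0.  ]
151.5 [ 541.  -224.   151.5] [ 0.2  1.  -1.1] [ 0.04 -0.09  0.  ]
150.0 [ 540.9 -224.   149.9] [ 0.1 -0.1 -2.6] [ 0.01 -0.16  0.06]
148.5 [ 540.9 -224.   148.4] [ 0.6  0.3 -2.7] [ 0.06 -0.2  -0.01]
147.0 [ 540.9 -223.9  146.9] [-0.9  0.1 -1.4] [ 0.05 -0.05  0.  ]
145.5 [ 540.6 -223.8  145.2] [-1.4  1.5 -0.9] [ 0.3   0.31 -0.01]
144.0 [ 540.5 -223.8  143.6] [-2.5  1.  -2.2] [0.31 0.46 0.04]
142.5 [ 540.6 -223.9  142.2] [-1.7  1.1 -2.2] [0.37 0.68 0.04]
141.0 [ 540.6 -223.9  140.7] [-3.7  1.9 -0.6] [0.49 0.88 0.07]
139.5 [ 540.6 -223.8  139.3] [-4.3  2.  -0.8] [0.55 1.06 0.  ]
138.0 [ 540.2 -223.7  137.8] [-5.3  2.  -0.8] [0.67 1.37 0.03]
136.5 [ 540.  -223.5  136.2] [-5.9  3.2  0.3] [0.81 1.6  0.03]
end 19.71 [ 540.  -223.5  136.2] F [-5.9  3.2  0.3] M [0.81 1.6  0.03] 0.43 45.0
```

```bash
cat >> h.py <<'E'
def comply(xy,yaw,z,n=3,k=.12):
    for _ in range(n):
        robot.servo_line([*xy,z],feed=30,rotation=rv(yaw));robot.hold(.1)
        f=np.array(robot.observe()["contact_force"])[:2]
        if np.hypot(*f)<1.5:break
        xy=xy+np.clip(k*f,-.6,.6)
    return xy
E
python3 - <<'E'
from h import *
xy=comply(np.array([540.2,-223.5]),Y0,136.5,6)
s=st("c");print(xy,s["tcp_rot"]-rv(Y0))
z=136.5
while z>126:
    z-=1.5
    robot.servo_line([*xy,z],feed=40)
    s=robot.observe();f=np.array(s["contact_force"]);xy=xy+np.clip(.08*f[:2],-.4,.4)
    print(z,np.round(s["tcp_pos"],1),np.round(f,1),np.round(s["wrist_torque"],2))
    if f[2]>25 or np.hypot(f[0],f[1])>12:break
E
```

```text
c 21.11 [ 539.4 -223.1  136.8] F [-1.3 -0.4 -1.2] M [0.11 0.2  0.01] 0.434 45.0
[ 538.83350551 -222.97503002] [-7.56487860e-05 -1.22550031e-03 -1.46591493e-04]
135.0 [ 539.1 -222.9  135.1] [-1.2  0.  -0.4] [0.14 0.21 0.08]
133.5 [ 539.1 -222.9  133.8] [ 0.1 -0.2  1.9] [0.29 0.27 0.07]
132.0 [ 539.1 -222.8  132.2] [-1.7  1.   2.1] [0.3  0.19 0.03]
130.5 [ 539.  -222.9  130.6] [0.1 2.  2.6] [0.21 0.   0.05]
129.0 [ 539.3 -222.9  129.1] [0.6 0.6 1.3] [ 0.13 -0.43  0.05]
127.5 [ 539.6 -223.   127.9] [1.5 0.3 3.2] [ 0.04 -0.58  0.07]
126.0 [ 539.6 -223.   126.4] [2.8 0.1 3.3] [-0.1  -0.79  0.05]
```

Run:
```python
from h import *
xy=np.array([539.2,-223.0]);z=126.
while z>114:
    z-=1.
    robot.servo_line([*xy,z],feed=30)
    s=robot.observe();f=np.array(s["contact_force"]);xy=xy+np.clip(.08*f[:2],-.4,.4)
    print(z,np.round(s["tcp_pos"],1),np.round(f,1),np.round(s["wrist_torque"],2))
    if f[2]>25 or np.hypot(f[0],f[1])>12:break
robot.hold(.3);st("e");print(xy)
for n in("key_grip","key_shoulder","key_roof","lock_mouth"):
    viewer.read_camera("scene");print(n,w(n,"scene"))
```

```text
125.0 [ 539.7 -223.   125.4] [ 1.5 -0.1  4.6] [ 0.03 -0.51  0.01]
124.0 [ 539.8 -223.   124.5] [1.6 0.8 6.5] [ 0.07 -0.45  0.02]
123.0 [ 539.8 -223.   123.7] [-0. -0.  7.] [ 0.03 -0.23  0.05]
122.0 [ 539.7 -222.9  122.2] [1.1 0.4 4. ] [ 0.03 -0.55  0.07]
121.0 [ 539.8 -222.9  121.5] [-0.2  0.6  6.9] [ 0.02 -0.26  0.06]
120.0 [ 539.9 -222.9  121.5] [-2.5  0.7 15. ] [0.1  0.38 0.05]
119.0 [ 540.  -223.   121.4] [-4.5 -0.7 20.1] [0.2  0.81 0.04]
118.0 [ 540.  -223.   121.4] [-5.1 -0.  26.6] [0.27 1.21 0.05]
e 25.16 [ 540.  -222.9  121.3] F [-5.9  0.6 27. ] M [0.25 1.2  0.03] 0.434 45.0
[ 538.54595391 -222.86322879]
key_grip [(0.69, array([ 541.9, -225.6,  139.1]))]
key_shoulder [(0.56, array([ 537.9, -221.2,  105.5]))]
key_roof [(0.54, array([ 538.6, -222.9,  159.4]))]
lock_mouth [(0.64, array([ 538.5, -224.1,  109.9]))]
```

Run:
```python
from h import *
grip(0.0,60)
xy=np.array([539.,-222.9]);z=119.5;yaw=Y0
robot.servo_line([*xy,z],feed=30);robot.hold(.3);s=st("start")
a=0
while a<1.85:
    a+=.08
    robot.servo_line([*xy,z],feed=30,rotation=rv(Y0-a));robot.hold(.1)
    s=robot.observe();f=np.array(s["contact_force"]);xy=xy+np.clip(.1*f[:2],-.4,.4)
    y=Ro.from_rotvec(s["tcp_rot"]).as_matrix();ya=(Y0-np.arctan2(y[1,0],y[0,0])+np.pi)%(2*np.pi)-np.pi
    print(round(a,2),round(ya,3),np.round(s["tcp_pos"],1),np.round(f,1),np.round(s["wrist_torque"],2))
    if abs(s["wrist_torque"][2])>.6 or np.hypot(*f[:2])>20:break
st("e");print(xy,a)
```

```text
start 26.32 [ 539.9 -222.9  121.5] F [-1.3  0.3 16.2] M [0.16 0.31 0.03] 0.433 60.0
0.08 0.08 [ 539.9 -222.9  121.4] [-2.3  0.4 16. ] [ 0.18  0.27 -0.01]
0.16 0.16 [ 540.  -222.8  121.5] [-1.6  0.5 15.8] [0.16 0.12 0.03]
0.24 0.24 [ 540.  -222.8  121.5] [-0.8  1.1 14.6] [ 0.14 -0.06  0.06]
0.32 0.32 [ 540.  -222.7  121.4] [-0.1  0.9 14.2] [ 0.13 -0.08  0.07]
0.4 0.4 [ 540.1 -222.7  121.4] [ 0.   0.8 14.3] [ 0.04 -0.16 -0.01]
0.48 0.48 [ 540.2 -222.7  121.5] [ 0.5  0.3 14.9] [ 0.09 -0.21  0.01]
0.56 0.56 [ 540.2 -222.7  121.4] [ 0.2  0.5 14.2] [ 0.11 -0.2   0.03]
0.64 0.64 [ 540.3 -222.6  121.5] [ 0.7 -0.5 13.9] [ 0.04 -0.25  0.  ]
0.72 0.72 [ 540.4 -222.6  121.5] [ 0.6  0.2 15. ] [ 0.06 -0.24  0.03]
0.8 0.8 [ 540.5 -222.6  121.4] [ 1.   0.9 13.6] [ 0.02 -0.26  0.05]
0.88 0.88 [ 540.5 -222.6  121.4] [ 0.3  0.6 14.3] [-0.02 -0.26  0.07]
0.96 0.96 [ 540.6 -222.6  121.5] [ 0.4 -0.2 13.7] [-0.01 -0.28  0.05]
1.04 1.04 [ 540.7 -222.7  121.5] [ 0.9  0.9 13.9] [-0.03 -0.26  0.04]
1.12 1.12 [ 540.8 -222.7  121.5] [ 0.3 -0.5 13.4] [-0.07 -0.27  0.07]
1.2 1.2 [ 540.9 -222.7  121.5] [ 1.3  0.3 13.9] [-0.07 -0.22  0.09]
1.28 1.28 [ 540.9 -222.7  121.5] [ 0.7  0.1 12.4] [-0.01 -0.18  0.11]
1.36 1.36 [ 541.  -222.7  121.5] [ 1.   0.5 13.5] [-0.11 -0.21  0.09]
1.44 1.44 [ 541.1 -222.8  121.5] [ 0.1 -0.5 13.6] [-0.12 -0.21  0.14]
1.52 1.52 [ 541.2 -222.8  121.5] [ 1.2 -0.5 13.1] [-0.11 -0.2   0.12]
1.6 1.6 [ 541.4 -222.9  121.5] [ 2.  -0.3 12. ] [-0.09 -0.27  0.1 ]
1.68 1.679 [ 541.5 -223.   121.5] [ 0.7 -0.7 14. ] [-0.12 -0.21  0.3 ]
1.76 1.757 [ 541.6 -223.   121.5] [ 1.7 -1.2 12.8] [-0.19 -0.15  1.04]
e 34.02 [ 541.6 -223.   121.5] F [ 1.7 -1.2 12.8] M [-0.19 -0.15  1.04] 0.433 60.0
[ 539.89253622 -222.52404224] 1.7600000000000005
```

Run:
```python
from h import *
robot.hold(.6);st("h")
a=pic("scene","s5.png")
for n in("key_shoulder","other_key_grip","brush","blower","cutter"):print(n,w(n,"scene")[:1])
cv2.imwrite("pics/c7.png",cv2.resize(a[160:250,140:260],(800,600),interpolation=2)[:,:,::-1])
```

```text
h 34.62 [ 541.5 -223.   121.5] F [ 0.7 -0.  13.4] M [-0.17 -0.16  1.02] 0.432 60.0
key_shoulder [(0.5, array([ 539. , -223.6,  108.4]))]
other_key_grip [(0.63, array([541. , 277.5, 184. ]))]
brush [(0.94, array([ 6.034e+02, -4.581e+02,  6.000e-01]))]
blower [(0.85, array([514.4, 433.1,   2.6]))]
cutter [(0.9, array([ 7.757e+02, -2.500e+00, -1.000e-01]))]
```

View pics/c7.png

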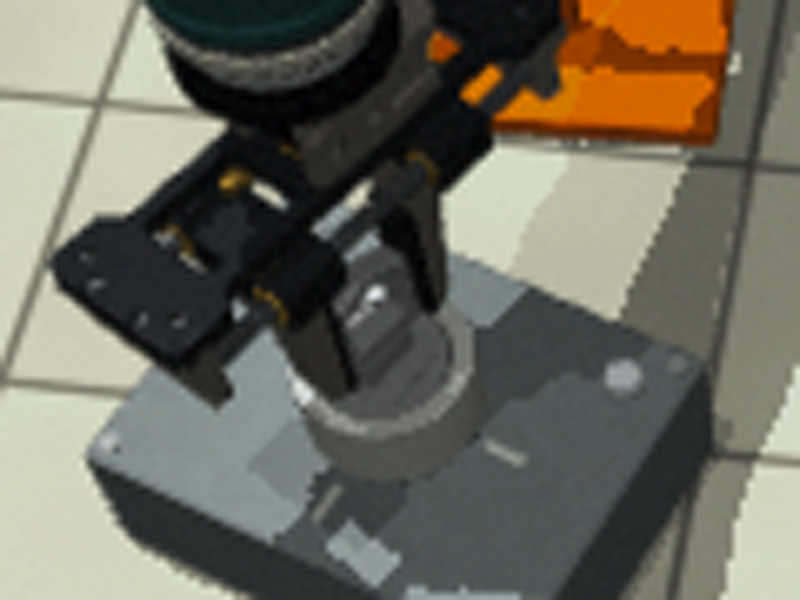

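The picture shows the key's neck seated on the plug at about crop (395, 345). The bow is turned about a quarter turn, still upright in the fingers, and the torque is steady at the stop.

```bash
python3 -c "
from h import *
print(robot.job_done())"
```

```text
the job is handed in; nothing more can be done
None
```

I took the flat-bladed key off its hook, pushed it fully home in the switch, turned it clockwise to the stop and handed the job in at about 35 s with the fingers still holding it there; no verdict came back.

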